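# Swap the two paste pots and lift their carrier level

### The arm

A 7-joint arm with a two-finger parallel gripper is mounted at the origin on a cart in front of the work surface, level with it; the furniture and walls round the work are solid. World frame = base frame: x ahead of the robot, y to its left, z up, the work surface at z = 0. Lengths are in m, angles in rad, forces in N, time in s.
With the tool pointing down it reaches from about 0.425 to 1.025 m from the base axis. Payload 9.4 kg.
Tool frame: the origin (TCP) lies midway between the tips of the shut fingers; the grasp point (between the pads) lies arm.grip_point_offset behind it (arm.grip_point_offset is the distance from the TCP to the grasp point, in m); z points along the fingers, x is the direction in which the jaws open and shut, and the axes are right-handed (so a half turn about z gives the same grasp; the last joint's range is limited). The gripper opens to 85 mm and grips with 20 to 120 N. Pads are 22 mm wide; open, the fingers measure 114 mm over their backs; the gripper's body (76 mm by 85 mm) begins 54 mm behind the grasp point. The pads swing forward as they close: fully open they stand 13 mm farther back than shut.
Start: joints at [1.036, 0.599, -0.003, 1.599, 0.002, 0.943, -0.08], TCP at [0.32, -0.65, 0.231] pointing down, gripper open.
Joint ranges: [-2.57, 2.57], [-0.35, 1.97], [-1.29, 1.29], [0.11, 2.56], [-1.05, 4.19], [0.11, 1.86], [-2.63, 2.63]. Speed limits (rad/s): [2.22, 2.22, 3.01, 3.01, 3.14, 3.14, 3.14].

### API

Orientations are given as a rotation vector (axis times angle).
In Python, from workcell import arm, eyes gives the robot as it stands.
- The arm moves only by the shell command python3 -m jog 'ROWS' [OPENING] [FORCE]. ROWS is JSON, a list of rows, each an object of numbers: "dx", "dy", "dz": the shift along the tool's x, y, z in mm; "spin": the turn about the tool's z in degrees. In form: [{"dx": .., "dy": .., "dz": .., "spin": ..}, ...]. A call has 1 to 8 rows; each row is the pose to reach, as a shift and turn from the pose commanded when the call began, along the tool's axes at that moment; what a row does not reach only later rows make up. A row lasts 1/12 s, in which the tool goes at most 41.7 mm and 7.16 degrees, less where a joint would pass 70% of its speed; a pose out of reach is approached as far as the arm can. A call with a gripper value outside its range is refused whole. OPENING is the gripper command: -1 is fully open, 1 is shut, values between are in proportion, set as the call begins (- or left out, the last holds). The fingers move at their own pace and stop on an object; FORCE is the grip in N (left out, the last holds). Time passes only in rows, so rows that repeat a pose let the fingers close. It gives the time, the measured TCP pose, the force and the opening at its end, in the units of the state.
- arm.observe(): the state, without advancing time (a new reading comes with each control period).
- eyes.get_image(name): name is "scene" or "top"; returns (picture, depth): 420x560x3 uint8, blue, green, red; 420x560 float32, m along the optical axis (not along the pixel's ray), 0 where there is no reading.
- eyes.camera_info(name): a dict with "fx", "fy", "cx", "cy" (pixels), "world_from_camera" (4x4, takes a point from camera to world coordinates). Camera axes: x right, y down, z forward; pixel columns grow to the right and rows downward; lengths in m; the calibration is good to about 2 mm. A picture is of the moment at which its call begins. camera_info takes no time and is no camera call.
- arm.sign_off(): hands the job in, once; it reports no verdict.
The state is a dict: "time_s": time; "joint_positions": joint angles; "qvel": joint speeds; "joint_efforts": joint torques, N m; "tcp_pos": TCP position; "ee_rot": TCP orientation; "contact_force": force on the tool from outside, world axes, zero at the start; "wrist_torque": the same for the moment, N m; "grip_width": opening from 0.0 (shut) to 1.0 (fully open).
Only numpy, scipy, OpenCV 4.12 (cv2) and the standard library are available. Lean on these libraries where they do the work, as an engineer would, in place of code of your own. Each camera call takes 0.05 s, during which the arm holds its last target. There are 200 camera calls.

### The job

The two paste pots are standing in each other's wells of the little wooden carrier: swap them (one can wait on the free table meanwhile), so that the red-lidded pot stands down in the well at the red end and the black-lidded pot down in the well at the black end, and let go of both while the carrier still stands on the table. Then pick the carrier up by its handle with both pots aboard and finish while holding it, still and level, about 10 cm above the table: do not set it down or let go. Keep the pots and the carrier upright throughout, and leave the small tin and the two pliers where they are.

Things in the scene. Friction and masses are not known exactly. Their poses are not given: they have to be found in the camera images.
- carrier: loose wooden carrier, about 0.35 kg: a light wooden plate 76 mm (its x) by 230 mm (its y) and 14 mm thick, with two round wells of 58 mm diameter and 8 mm depth at y = +75 and -75 mm, and a bar handle over the middle. The +y end is painted red, the -y end black. Origin: centre of the plate's underside; z is up, out of the plate. It may stand at any yaw.
- handle (a point): centre of the handle's dark wooden grip, 80 mm above the carrier's underside. The grip is a block 16 mm thick along the carrier's x, 40 mm wide along its y and 24 mm high (68 to 92 mm above the underside), on two thin steel posts at y = +13 and -13 mm; take it from above with the fingers closing along the carrier's x. Axes as the carrier's.
- red_well (a point): centre of the floor of the well at the red end, 6 mm above the carrier's underside (8 mm below the plate's top face). Axes as the carrier's.
- black_well (a point): centre of the floor of the well at the black end, 6 mm above the carrier's underside. Axes as the carrier's.
- red_pot_center (a point): centre, half-way up, of the round cream pot with a red lid: 36 mm high, body 38 mm and lid 40 mm in diameter (lid: the top 11 mm), about 0.09 kg, closed. It starts in the black well. (A like pot far back on the table is not meant.) z is up. A grip with the fingers closing along the carrier's x keeps clear of the handle.
- black_pot_center (a point): centre, half-way up, of the round cream pot with a black lid: 46 mm high, body 48 mm and lid 50 mm in diameter (lid: the top 14 mm), about 0.09 kg, closed. It starts in the red well. (A like pot far back on the table is not meant.) z is up.
- red_pot: the same red-lidded pot; origin at the centre of its underside. The bare table round x = 0.47, y = 0 m is free for a pot to wait on, clear of the carrier and the bystanders
- black_pot: the same black-lidded pot; origin at the centre of its underside
- findings_tin: bystander, to be left alone: small white tin box, 60x90x25 mm; origin at the centre of its underside, on the table
- blue_pliers: bystander, to be left alone: pliers with blue grips, 49x158x12 mm; origin at the centre of its underside, on the table
- red_pliers: bystander, to be left alone: pliers with red grips, 49x144x12 mm; origin at the centre of its underside, on the table

How it is judged:
On the way:
1. Both pots stand in the wells of their own colour, let go, while the carrier stands on the table (horizontal distance between red_pot_center and red_well below 0.014 m and z of red_pot_center in the frame of carrier between 0.019 and 0.029 m and angle between each of red_pot_center, black_pot_center's own z axis and vertical below 0.2 rad and contact force between the fingers and red_pot below 0.2 N and horizontal distance between black_pot_center and black_well below 0.014 m and z of black_pot_center in the frame of carrier between 0.024 and 0.034 m and contact force between the fingers and black_pot below 0.2 N and height (world z) of carrier below 0.01 m and angle between carrier's own z axis and vertical below 0.06 rad), for 0.2 s.
At the end, for the whole second after the job is handed in: Carrier in the gripper (over 3 N), underside 60-200 mm up, within 0.12 rad of level, under 20 mm/s and 0.12 rad/s; each pot down in the well of its colour within 14 mm of its centre, within 0.2 rad of upright, not touched by the fingers; carrier touching no bystander (horizontal distance between red_pot_center and red_well below 0.014 m and z of red_pot_center in the frame of carrier between 0.019 and 0.029 m and angle between each of red_pot_center, black_pot_center's own z axis and vertical below 0.2 rad and contact force between the fingers and red_pot below 0.2 N and horizontal distance between black_pot_center and black_well below 0.014 m and z of black_pot_center in the frame of carrier between 0.024 and 0.034 m and contact force between the fingers and black_pot below 0.2 N and height (world z) of carrier between 0.06 and 0.2 m and angle between carrier's own z axis and vertical below 0.12 rad and linear speed of carrier below 0.02 m/s and angular speed of carrier below 0.12 rad/s and contact force between the fingers and carrier above 3 N and contact force between carrier and findings_tin below 0.1 N and contact force between carrier and blue_pliers below 0.1 N and contact force between carrier and red_pliers below 0.1 N); the arm keeps its last pose, push and grip.
It fails at once if A pot tipped more than 0.6 rad (angle between any of red_pot_center, black_pot_center's own z axis and vertical above 0.6 rad).
It fails at once if The carrier tipped more than 0.35 rad (angle between carrier's own z axis and vertical above 0.35 rad).
It fails at once if A bystander was moved more than 30 mm (distance of any of findings_tin, blue_pliers, red_pliers from where it was at the start of the episode above 0.03 m).
It also fails if it takes over 72 s, if anything falls off the work surface, if the arm or the gripper's body presses on something with over 40 N, if the wrist force passes 120 N, or if a joint passes its speed limit or range.

## Working session

There is one attempt and no reset: what is moved stays moved. The work goes in short steps, Python scripts to look and compute and a shell command to move; the robot and the scene stay as the last step left them, time stands still between calls to the robot, and variables do not carry over. Pictures are saved under pics/ and viewed, about 8 in all and at most 12, crops included, and the job is handed in when it is done.

```bash
ls; mkdir -p pics; python3 - <<'E'
from workcell import arm, eyes
import cv2,numpy as np
print(arm.observe(), arm.grip_point_offset)
for n in("top","scene"):
    p,d=eyes.get_image(n); cv2.imwrite(f"pics/{n}0.png",p); np.save(f"pics/{n}0.npy",d)
    print(n,eyes.camera_info(n))
E
```

```text
pics
{'time_s': 0.0, 'joint_positions': array([ 1.03626301,  0.60016161, -0.00253951,  1.60010333,  0.0018094 ,
        0.9428823 , -0.07980544]), 'qvel': array([ 1.85153854e-03, -8.67548187e-05, -1.74679724e-03, -2.12469681e-03,
        3.13085169e-04, -4.08826809e-04, -1.80737686e-03]), 'joint_efforts': array([ 8.20782043e-04, -7.76439500e+01,  1.56493664e+00, -2.58000112e+01,
        1.23605088e-02,  8.97817954e-03,  1.84541005e-05]), 'tcp_pos': array([ 0.32023614, -0.6499369 ,  0.23040012]), 'ee_rot': array([-2.66704752e+00,  1.65895780e+00,  2.18657253e-03]), 'contact_force': array([-0.19369969,  0.27825246, -0.47241497]), 'wrist_torque': array([ 0.02068457, -0.03733781, -0.04077348]), 'grip_width': 1.0030812640641185} 0.0187
top {'fx': 477.0768297524649, 'fy': 477.0768297524649, 'cx': 281.2301176510221, 'cy': 200.485576607536, 'world_from_camera': array([[-0.01831409, -0.9888332 ,  0.14789694,  0.38940359],
       [-0.99956468,  0.0146856 , -0.02558888, -0.07638899],
       [ 0.02313118, -0.1483012 , -0.98867169,  1.27781105],
       [ 0.        ,  0.        ,  0.        ,  1.        ]])}
scene {'fx': 444.7975137763103, 'fy': 444.7975137763103, 'cx': 274.59842413338947, 'cy': 202.1363281270696, 'world_from_camera': array([[ 0.6087717 , -0.43651846,  0.66245653, -0.09927422],
       [-0.79320938, -0.31943857,  0.51843792, -0.61648439],
       [-0.01469356, -0.84107707, -0.5407157 ,  0.6099982 ],
       [ 0.        ,  0.        ,  0.        ,  1.        ]])}
```

View pics/top0.png

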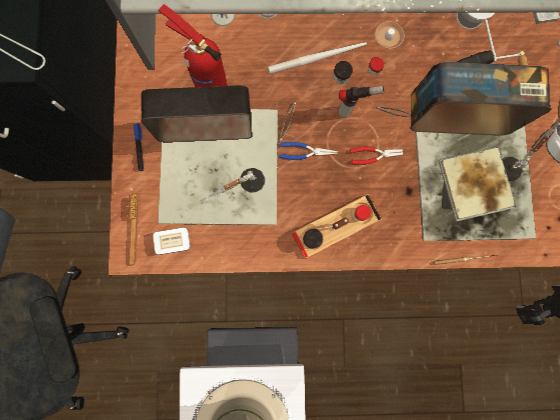

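View pics/scene0.png

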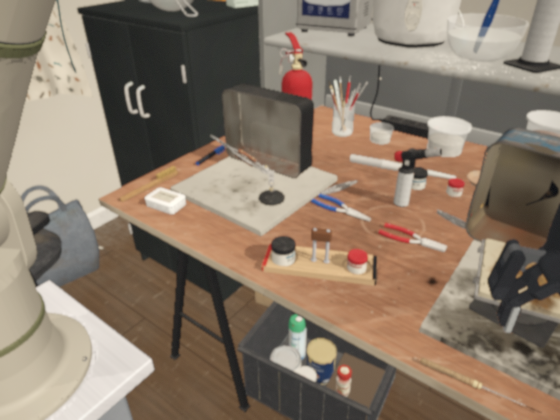

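The top view shows the carrier lying obliquely: black lid at about (313,239), red lid at (362,212), grip at about (340,224). The red end is at (298,240) and the black end at (375,207). The gripper is out at lower right.

```bash
cat > h.py <<'E'
import cv2,numpy as np
from workcell import arm,eyes
from scipy.spatial.transform import Rotation as R
def ray(n,uv,z):
    c=eyes.camera_info(n);T=c["world_from_camera"]
    d=T[:3,:3]@[(uv[0]-c["cx"])/c["fx"],(uv[1]-c["cy"])/c["fy"],1]
    return T[:3,3]+d*(z-T[2,3])/d[2]
def pts(n,d):
    c=eyes.camera_info(n);T=c["world_from_camera"];v,u=np.indices(d.shape)
    P=np.stack([(u-c["cx"])/c["fx"]*d,(v-c["cy"])/c["fy"]*d,d],-1)
    return P@T[:3,:3].T+T[:3,3]
def blobs(p,m,box,amin=25):
    x0,y0,x1,y1=box;k=np.zeros(m.shape,np.uint8);k[y0:y1,x0:x1]=m[y0:y1,x0:x1]
    n,l,s,c=cv2.connectedComponentsWithStats(k)
    return [(s[i],c[i],l==i) for i in range(1,n) if s[i,4]>=amin]
def masks(p):
    h=cv2.cvtColor(p,cv2.COLOR_BGR2HSV)
    red=((h[...,0]<6)|(h[...,0]>172))&(h[...,1]>170)&(h[...,2]>90)
    return red.astype(np.uint8),(h[...,2]<70).astype(np.uint8)
def tool(target,yaw=None):
    """print the shift in tool axes (mm) of a world vector from the TCP"""
    s=arm.observe();M=R.from_rotvec(s["ee_rot"]).as_matrix()
    print("shift tool mm",np.round(M.T@(np.array(target)-s["tcp_pos"])*1000,1),"tool x yaw deg",np.degrees(np.arctan2(M[1,0],M[0,0])).round(2))
E
python3 - <<'E'
from h import *
box={"top":(285,185,390,262),"scene":(255,215,390,295)}
for n in("top","scene"):
    p=cv2.imread(f"pics/{n}0.png");d=np.load(f"pics/{n}0.npy");P=pts(n,d)
    for nm,m in zip(("red","black"),masks(p)):
        for s,c,l in blobs(p,m,box[n]):
            print(n,nm,s,c.round(1),"depthpt",np.median(P[l],0).round(4),"lidray",ray(n,c,.042 if nm=="red" else .052).round(4))
    x0,y0,x1,y1=box[n];cv2.imwrite(f"pics/crop_{n}.png",cv2.resize(p[y0:y1,x0:x1],None,fx=5,fy=5,interpolation=cv2.INTER_CUBIC))
    
E
```

```text
top red [356 205  15  15 185] [362.8 212.1] depthpt [ 0.5406 -0.3219  0.0405] lidray [ 0.5403 -0.3217  0.042 ]
top red [292 232  16  25  89] [298.9 242.9] depthpt [ 0.4666 -0.1536  0.0136] lidray [ 0.4627 -0.1521  0.042 ]
top black [366 196  14  24  60] [372.6 207. ] depthpt [ 0.557  -0.3534  0.0138] lidray [ 0.5522 -0.3458  0.052 ]
top black [303 229  19  19 272] [312.2 238.1] depthpt [ 0.474  -0.186   0.0507] lidray [ 0.4738 -0.1859  0.052 ]
scene red [263 245   8  20  46] [266.9 254.6] depthpt [ 0.4604 -0.1561  0.0147] lidray [ 0.4339 -0.1774  0.042 ]
scene red [348 253  18  10 140] [357.5 257.6] depthpt [ 0.5325 -0.3265  0.041 ] lidray [ 0.5327 -0.3267  0.042 ]
scene black [272 238  22  16 205] [282.7 246. ] depthpt [ 0.4664 -0.1922  0.0509] lidray [ 0.4647 -0.1938  0.052 ]
scene black [374 257   2  21  40] [374.5 267.2] depthpt [ 0.557  -0.3544  0.0148] lidray [ 0.5158 -0.371   0.052 ]
```

View pics/crop_top.png

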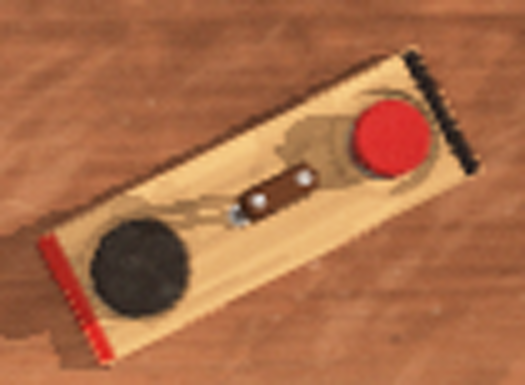

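Red lid at crop (393,138), black lid at (140,268), both upright in the wells; grip runs from about (250,205) to (305,178). Next I'll fit the plate's rectangle to get centre and yaw.

```bash
cat >> h.py <<'E'
def plate(p,d,box):
    P=pts("top",d);z=P[...,2];x0,y0,x1,y1=box
    m=np.zeros(z.shape,bool);m[y0:y1,x0:x1]=True
    m&=(z>.008)&(z<.02)
    k=max(blobs(p,m.astype(np.uint8),box),key=lambda b:b[0][4])[2]
    Q=P[k][:,:2].astype(np.float32)*1000
    (c,wh,a)=cv2.minAreaRect(Q)
    return np.array(c)/1000,wh,a,np.median(P[k][:,2])
E
python3 - <<'E'
from h import *
p=cv2.imread("pics/top0.png");d=np.load("pics/top0.npy");box=(280,180,395,267)
print(plate(p,d,box))
P=pts("top",d);z=P[...,2];m=np.zeros(z.shape,bool);m[215:240,325:358]=True
m&=(z>.07)&(z<.1);print("grip top",m.sum(),P[m].mean(0),np.ptp(P[m],axis=0),cv2.minAreaRect(P[m][:,:2].astype(np.float32)*1000))
for t in [(.5403,-.3217,.2),(.4738,-.1859,.2),(.47,0,.2)]:tool(t)
for z in(.02,): print(((P[...,2]>.02)&(P[...,2]<.5)&(abs(P[...,0]-.47)<.07)&(abs(P[...,1])<.07)).sum())
E
```

```text
(array([ 0.50908514, -0.25628403]), (76.23282623291016, 231.86395263671875), 25.986576080322266, np.float64(0.013219456183695244))
grip top 103 [ 0.50819432 -0.25504685  0.09016181] [0.02777959 0.03850087 0.01704213] ((508.69659423828125, -255.26368713378906), (15.726068496704102, 39.653343200683594), 25.48296356201172)
shift tool mm [-197.2 -342.5   30.7] tool x yaw deg -63.77
shift tool mm [-348.4 -342.9   30.9] tool x yaw deg -63.77
shift tool mm [-516.8 -421.7   31.2] tool x yaw deg -63.77
7
```

Plate is 76×232 mm at z 13 mm, matching its given size; centre (0.509,-0.256), yaw about 25.8°. Grip top at 90 mm also fits. I'll check for obstacles on the way, then approach the red pot.

```bash
python3 - <<'E'
from h import *
d=np.load("pics/top0.npy");P=pts("top",d);z=P[...,2]
for y in np.arange(-.6,.1,.1):
    print(round(y,1),[ (lambda m:round(float(z[m].max()),3) if m.any() else None)((d>0)&(abs(P[...,1]-y)<.05)&(abs(P[...,0]-x)<.05)) for x in np.arange(.35,.8,.1)])
E
python3 -m jog '[{"dx":-197,"dy":-343,"spin":-90},{"dx":-197,"dy":-343,"spin":-90},{"dx":-197,"dy":-343,"spin":-90},{"dx":-197,"dy":-343,"spin":-90}]' -1 30
python3 - <<'E'
from h import *
tool((.5410,-.3225,.10))
E
```

```text
-0.6 [0.386, 0.02, 0.102, 0.104, 0.25]
-0.5 [0.006, 0.02, 0.101, 0.102, 0.249]
-0.4 [0.007, 0.008, 0.018, 0.013, 0.016]
-0.3 [0.008, 0.089, 0.096, 0.014, 0.014]
-0.2 [0.005, 0.097, 0.095, 0.017, 0.016]
-0.1 [0.007, 0.019, 0.022, 0.035, 0.022]
-0.0 [0.005, 0.007, 0.161, 0.145, 0.226]
shift tool mm [-196.  -342.8  130.7] tool x yaw deg -63.77$[0]: bad value
```

```bash
python3 -m jog '[{"dx":-20,"dy":-34,"dz":0,"spin":-7},{"dx":-40,"dy":-68,"dz":0,"spin":-14}]' -1 30
python3 -c "
from h import *
tool((.5410,-.3225,.10))"
```

```text
time_s: 0.27
tcp_pos: [0.3619, -0.5853, 0.2304]
ee_rot: [2.849, -1.321, -0.002]
contact_force: [1.3, 0.9, 0.1]
grip_width: 1.0
shift tool mm [ -84.7 -306.7  130. ] tool x yaw deg -49.74
```

```bash
python3 -m jog '[{"dx":-85,"dy":-307,"dz":0,"spin":-76},{"dx":-85,"dy":-307,"dz":0,"spin":-76},{"dx":-85,"dy":-307,"dz":0,"spin":-76},{"dx":-85,"dy":-307,"dz":0,"spin":-76},{"dx":-85,"dy":-307,"dz":0,"spin":-76},{"dx":-85,"dy":-307,"dz":0,"spin":-76},{"dx":-85,"dy":-307,"dz":0,"spin":-76},{"dx":-85,"dy":-307,"dz":0,"spin":-76}]' 
python3 -c "
from h import *
tool((.5410,-.3225,.10))"
```

```text
time_s: 0.93
tcp_pos: [0.5455, -0.3166, 0.2313]
ee_rot: [-3.132, -0.222, -0.002]
contact_force: [-0.0, 0.8, 0.2]
grip_width: 0.998
shift tool mm [ -5.5   5.4 131.3] tool x yaw deg 8.09
```

```bash
python3 -m jog '[{"dx":0,"dy":0,"dz":0,"spin":-7},{"dx":0,"dy":0,"dz":0,"spin":-14},{"dx":0,"dy":0,"dz":0,"spin":-18},{"dx":0,"dy":0,"dz":0,"spin":-18},{"dx":0,"dy":0,"dz":0,"spin":-18}]' 
python3 -c "
from h import *
tool((.5410,-.3225,.016))"
```

```text
time_s: 1.35
tcp_pos: [0.5429, -0.3214, 0.2309]
ee_rot: [-3.064, -0.689, 0.001]
contact_force: [-0.1, -0.2, -0.2]
grip_width: 1.001
shift tool mm [ -2.1   0.4 214.9] tool x yaw deg 25.36
```

```bash
python3 -m jog '[{"dx":-2,"dy":0,"dz":35,"spin":0},{"dx":-2,"dy":0,"dz":70,"spin":0},{"dx":-2,"dy":0,"dz":105,"spin":0},{"dx":-2,"dy":0,"dz":140,"spin":0},{"dx":-2,"dy":0,"dz":155,"spin":0},{"dx":-2,"dy":0,"dz":155,"spin":0},{"dx":-2,"dy":0,"dz":155,"spin":0}]' 
python3 - <<'E'
from h import *
tool((.5410,-.3225,.016))
a=[]
for n in("top","scene"):
    p,d=eyes.get_image(n)
    q=p[150:290,250:440] if n=="top" else p[190:330,240:430]
    a.append(cv2.resize(q,None,fx=4,fy=4,interpolation=cv2.INTER_CUBIC)[:, :760])
cv2.imwrite("pics/a1.png",cv2.resize(np.vstack(a),(406,600)))
E
```

```text
time_s: 1.93
tcp_pos: [0.5412, -0.3219, 0.0758]
ee_rot: [-3.064, -0.691, 0.002]
contact_force: [1.1, -0.0, 0.3]
grip_width: 1.0
shift tool mm [-0.4  0.6 59.8] tool x yaw deg 25.44
```

View pics/a1.png

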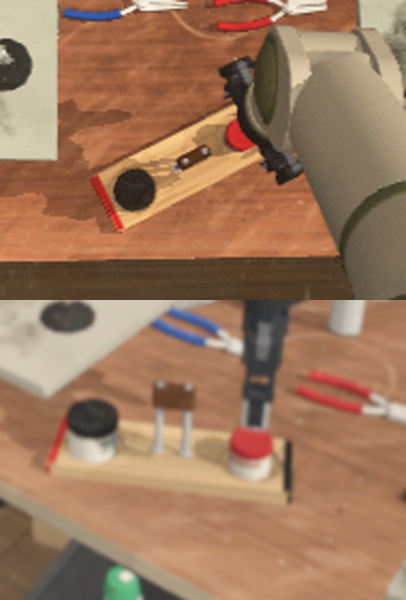

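The open fingers (upper view, around (240,75) and (285,165)) straddle the red lid at (240,135), closing along the carrier's x. I'll descend and grip.

```bash
python3 -m jog '[{"dx":0,"dy":0,"dz":20,"spin":0},{"dx":0,"dy":0,"dz":40,"spin":0},{"dx":0,"dy":0,"dz":54,"spin":0},{"dx":0,"dy":0,"dz":59,"spin":0},{"dx":0,"dy":0,"dz":59,"spin":0}]' 
python3 -m jog '[{"dx":0,"dy":0,"dz":0,"spin":0},{"dx":0,"dy":0,"dz":0,"spin":0},{"dx":0,"dy":0,"dz":0,"spin":0},{"dx":0,"dy":0,"dz":0,"spin":0},{"dx":0,"dy":0,"dz":0,"spin":0},{"dx":0,"dy":0,"dz":0,"spin":0},{"dx":0,"dy":0,"dz":0,"spin":0},{"dx":0,"dy":0,"dz":0,"spin":0}]' 1 25
python3 -m jog '[{"dx":0,"dy":0,"dz":0,"spin":0},{"dx":0,"dy":0,"dz":0,"spin":0},{"dx":0,"dy":0,"dz":0,"spin":0},{"dx":0,"dy":0,"dz":0,"spin":0}]'
```

```text
time_s: 2.45
tcp_pos: [0.5416, -0.3223, 0.0177]
ee_rot: [3.064, 0.693, 0.0]
contact_force: [0.0, -0.0, -0.6]
grip_width: 0.998
time_s: 3.12
tcp_pos: [0.5418, -0.3225, 0.0184]
ee_rot: [3.063, 0.693, 0.001]
contact_force: [-1.6, -0.0, 6.3]
grip_width: 0.452
time_s: 3.45
tcp_pos: [0.5418, -0.3224, 0.0184]
ee_rot: [3.063, 0.693, 0.001]
contact_force: [-1.4, -0.9, 5.8]
grip_width: 0.452
```

```bash
python3 -m jog '[{"dx":0,"dy":0,"dz":-5,"spin":0},{"dx":0,"dy":0,"dz":-15,"spin":0},{"dx":0,"dy":0,"dz":-35,"spin":0},{"dx":0,"dy":0,"dz":-60,"spin":0},{"dx":0,"dy":0,"dz":-90,"spin":0},{"dx":0,"dy":0,"dz":-110,"spin":0},{"dx":0,"dy":0,"dz":-110,"spin":0}]' 
python3 - <<'E'
from h import *
tool((.47,0,.13));tool((.47,0,.018))
p,d=eyes.get_image("scene");cv2.imwrite("pics/a2.png",cv2.resize(p[120:330,200:450],None,fx=2.5,fy=2.5))
E
```

```text
time_s: 4.03
tcp_pos: [0.5434, -0.323, 0.1325]
ee_rot: [3.06, 0.693, 0.008]
contact_force: [0.5, -1.0, -0.4]
grip_width: 0.452
shift tool mm [  72.8 -323.1    1. ] tool x yaw deg 25.51
shift tool mm [  72.4 -323.7  113. ] tool x yaw deg 25.51
```

View pics/a2.png

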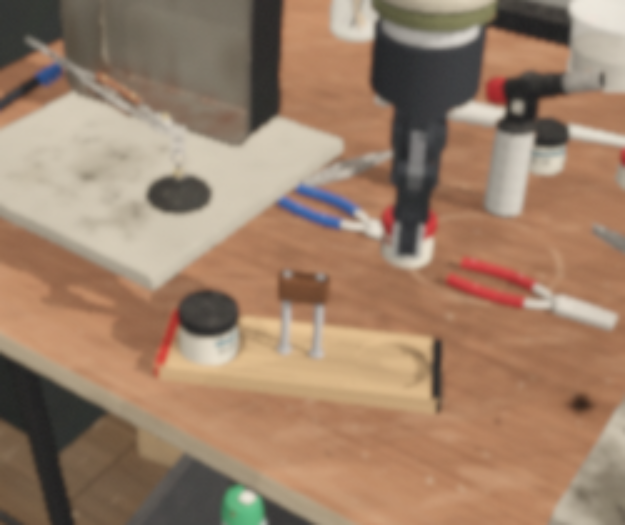

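The red pot is held upright, at (408,240) in this crop; the carrier stayed flat, with the black-end well empty. I'll check clearance at the waiting spot.

```bash
python3 - <<'E'
from h import *
d=np.load("pics/top0.npy");P=pts("top",d);m=(d>0)&(P[...,2]>.008)&(P[...,0]>.38)&(P[...,0]<.8)
for q in[(.465,-.02),(.47,0)]:
  for h in(.008,.03,.08,.12):
    k=m&(P[...,2]>h);r=np.hypot(*(P[k][:,:2]-q).T);i=r.argsort()[3];print(q,h,r[i].round(3),P[k][i].round(3))
tool((.467,-.01,.13))
E
```

```text
(0.465, -0.02) 0.008 0.052 [ 0.517 -0.022  0.011]
(0.465, -0.02) 0.03 0.13 [0.569 0.058 0.165]
(0.465, -0.02) 0.08 0.13 [0.569 0.058 0.165]
(0.465, -0.02) 0.12 0.13 [0.569 0.058 0.165]
(0.47, 0) 0.008 0.047 [0.517 0.007 0.016]
(0.47, 0) 0.03 0.115 [0.574 0.049 0.161]
(0.47, 0) 0.08 0.115 [0.574 0.049 0.161]
(0.47, 0) 0.12 0.115 [0.574 0.049 0.161]
shift tool mm [  66.5 -314.8   -0.6] tool x yaw deg 25.51
```

```bash
python3 -m jog '[{"dx":9,"dy":-39,"dz":0,"spin":0},{"dx":18,"dy":-78,"dz":0,"spin":0},{"dx":27,"dy":-117,"dz":0,"spin":0},{"dx":36,"dy":-156,"dz":0,"spin":0},{"dx":45,"dy":-195,"dz":0,"spin":0},{"dx":54,"dy":-234,"dz":0,"spin":0},{"dx":62,"dy":-270,"dz":0,"spin":0},{"dx":66,"dy":-312,"dz":0,"spin":0}]' 
python3 -m jog '[{"dx":0,"dy":0,"dz":0,"spin":0},{"dx":0,"dy":0,"dz":0,"spin":0},{"dx":0,"dy":0,"dz":0,"spin":0}]'
python3 -c "
from h import *
tool((.467,-.01,.0184-.006))"
```

```text
time_s: 4.75
tcp_pos: [0.4665, -0.0112, 0.1269]
ee_rot: [-3.064, -0.693, -0.0]
contact_force: [0.8, 1.0, -0.6]
grip_width: 0.452
time_s: 5.0
tcp_pos: [0.4665, -0.0127, 0.127]
ee_rot: [3.063, 0.695, -0.001]
contact_force: [-0.5, -0.0, -1.2]
grip_width: 0.452
shift tool mm [  1.7  -2.2 114.6] tool x yaw deg 25.58
```

```bash
python3 -m jog '[{"dx":-8,"dy":0,"dz":35,"spin":0},{"dx":-8,"dy":0,"dz":70,"spin":0},{"dx":-8,"dy":0,"dz":90,"spin":0},{"dx":-8,"dy":0,"dz":103,"spin":0},{"dx":-8,"dy":0,"dz":110,"spin":0},{"dx":-8,"dy":0,"dz":112,"spin":0},{"dx":-8,"dy":0,"dz":112,"spin":0},{"dx":-8,"dy":0,"dz":112,"spin":0}]' 
python3 -m jog '[{"dx":0,"dy":0,"dz":1,"spin":0},{"dx":0,"dy":0,"dz":1,"spin":0},{"dx":0,"dy":0,"dz":1,"spin":0}]'
```

```text
time_s: 5.67
tcp_pos: [0.4598, -0.0167, 0.0157]
ee_rot: [3.064, 0.692, 0.001]
contact_force: [0.4, -0.3, -0.8]
grip_width: 0.456
time_s: 5.92
tcp_pos: [0.4598, -0.0162, 0.0149]
ee_rot: [3.064, 0.693, 0.002]
contact_force: [0.7, 0.5, 0.3]
grip_width: 0.452
```

```bash
python3 -m jog '[{"dx":0,"dy":0,"dz":1,"spin":0},{"dx":0,"dy":0,"dz":2,"spin":0},{"dx":0,"dy":0,"dz":2,"spin":0}]'
python3 -m jog '[{"dx":0,"dy":0,"dz":0,"spin":0},{"dx":0,"dy":0,"dz":0,"spin":0},{"dx":0,"dy":0,"dz":0,"spin":0},{"dx":0,"dy":0,"dz":0,"spin":0}]' -0.4
python3 -m jog '[{"dx":0,"dy":0,"dz":-15,"spin":0},{"dx":0,"dy":0,"dz":-35,"spin":0},{"dx":0,"dy":0,"dz":-65,"spin":0},{"dx":0,"dy":0,"dz":-100,"spin":0},{"dx":0,"dy":0,"dz":-115,"spin":0},{"dx":0,"dy":0,"dz":-115,"spin":0}]'
python3 -c "
from h import *
tool((.4750,-.1870,.13));tool((.4750,-.1870,.02))"
```

```text
time_s: 6.17
tcp_pos: [0.4596, -0.0161, 0.0123]
ee_rot: [3.064, 0.694, 0.001]
contact_force: [1.5, 0.0, 1.3]
grip_width: 0.45
time_s: 6.5
tcp_pos: [0.4595, -0.016, 0.0122]
ee_rot: [-3.064, -0.694, 0.0]
contact_force: [0.2, 0.6, 1.1]
grip_width: 0.701
time_s: 7.0
tcp_pos: [0.4608, -0.0163, 0.1303]
ee_rot: [3.063, 0.692, 0.008]
contact_force: [0.8, 0.1, -0.6]
grip_width: 0.7
shift tool mm [-60.6 160.2   0.4] tool x yaw deg 25.47
shift tool mm [-61.1 160.  110.4] tool x yaw deg 25.47
```

```bash
python3 -m jog '[{"dx":-15,"dy":40,"dz":0,"spin":0},{"dx":-30,"dy":80,"dz":0,"spin":0},{"dx":-45,"dy":119,"dz":0,"spin":0},{"dx":-61,"dy":150,"dz":0,"spin":0},{"dx":-61,"dy":160,"dz":0,"spin":0},{"dx":-61,"dy":160,"dz":0,"spin":0},{"dx":-61,"dy":160,"dz":15,"spin":0},{"dx":-61,"dy":160,"dz":30,"spin":0}]' -1
python3 - <<'E'
from h import *
tool((.4745,-.1865,.022))
p,d=eyes.get_image("scene");m=masks(p)
p2,d2=eyes.get_image("top")
for n,pp,b in(("scene",p,(240,130,330,300)),("top",p2,(230,180,330,262))):
    for s,c,l in blobs(pp,masks(pp)[0],b): print(n,s,c.round(1),ray(n,c,.036).round(4))
cv2.imwrite("pics/a3.png",np.hstack([cv2.resize(q,None,fx=2.5,fy=2.5) for q in (p[170:300,220:380],p2[170:300,230:390])]))
E
```

```text
time_s: 7.67
tcp_pos: [0.4736, -0.1858, 0.0968]
ee_rot: [-3.064, -0.694, -0.002]
contact_force: [-0.2, 0.6, -0.1]
grip_width: 1.003
shift tool mm [ 0.4  1.  74.8] tool x yaw deg 25.54
scene [263 246   8  19  43] [266.9 254.8] [ 0.4391 -0.1731  0.036 ]
top [292 232  16  25  94] [299.  243.2] [ 0.4621 -0.1528  0.036 ]
top [239 238  16  15 195] [246.4 245. ] [ 0.4599 -0.0161  0.036 ]
```

View pics/a3.png

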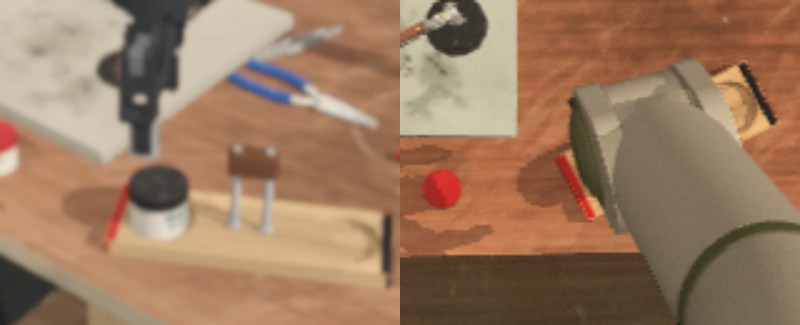

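The red pot waits upright on the table at (440,188) right, measured (0.460,-0.016), exactly where I released it. The gripper is over the black pot and the carrier hasn't moved.

```bash
python3 -m jog '[{"dx":0,"dy":1,"dz":25,"spin":0},{"dx":0,"dy":1,"dz":45,"spin":0},{"dx":0,"dy":1,"dz":62,"spin":0},{"dx":0,"dy":1,"dz":70,"spin":0},{"dx":0,"dy":1,"dz":70,"spin":0},{"dx":0,"dy":1,"dz":70,"spin":0}]'
python3 -c "
from h import *
tool((.4745,-.1865,.022))"
```

```text
time_s: 8.27
tcp_pos: [0.4739, -0.1868, 0.0275]
ee_rot: [-3.063, -0.696, 0.001]
contact_force: [0.4, -0.1, -0.7]
grip_width: 1.001
shift tool mm [0.6 0.  5.5] tool x yaw deg 25.61
```

```bash
python3 -m jog '[{"dx":0,"dy":0,"dz":5,"spin":0},{"dx":0,"dy":0,"dz":5,"spin":0},{"dx":0,"dy":0,"dz":5,"spin":0},{"dx":0,"dy":0,"dz":5,"spin":0},{"dx":0,"dy":0,"dz":5,"spin":0},{"dx":0,"dy":0,"dz":5,"spin":0},{"dx":0,"dy":0,"dz":5,"spin":0},{"dx":0,"dy":0,"dz":5,"spin":0}]' 1 25
python3 -m jog '[{"dx":0,"dy":0,"dz":0,"spin":0},{"dx":0,"dy":0,"dz":0,"spin":0},{"dx":0,"dy":0,"dz":0,"spin":0},{"dx":0,"dy":0,"dz":0,"spin":0}]'
python3 -m jog '[{"dx":0,"dy":0,"dz":-5,"spin":0},{"dx":0,"dy":0,"dz":-15,"spin":0},{"dx":0,"dy":0,"dz":-35,"spin":0},{"dx":0,"dy":0,"dz":-60,"spin":0},{"dx":0,"dy":0,"dz":-90,"spin":0},{"dx":0,"dy":0,"dz":-115,"spin":0},{"dx":0,"dy":0,"dz":-115,"spin":0},{"dx":0,"dy":0,"dz":-115,"spin":0}]'
python3 - <<'E'
from h import *
p,d=eyes.get_image("top")
print(plate(p,d,(280,180,395,267)))
for c in [(.509,-.256)]:
    y=np.radians(25.8);t=np.array(c)-.075*np.array([-np.sin(y),np.cos(y)]);print(t);tool((*t,.13))
cv2.imwrite("pics/a4.png",cv2.resize(p[150:290,250:430],None,fx=4,fy=4))
E
```

```text
time_s: 8.93
tcp_pos: [0.474, -0.1878, 0.0229]
ee_rot: [3.064, 0.694, 0.001]
contact_force: [-1.2, -0.0, 6.6]
grip_width: 0.571
time_s: 9.27
tcp_pos: [0.474, -0.1878, 0.0229]
ee_rot: [3.063, 0.694, 0.001]
contact_force: [-1.4, 0.8, 6.4]
grip_width: 0.569
time_s: 9.93
tcp_pos: [0.4742, -0.1883, 0.1388]
ee_rot: [3.063, 0.692, 0.004]
contact_force: [0.2, -1.1, -0.9]
grip_width: 0.571
(array([ 0.46403641, -0.16452652]), (75.61497497558594, 27.572650909423828), 25.6079158782959, np.float64(0.013437773000609443))
[ 0.54164233 -0.32352391]
shift tool mm [  3.1 151.5   7.8] tool x yaw deg 25.48
```

View pics/a4.png

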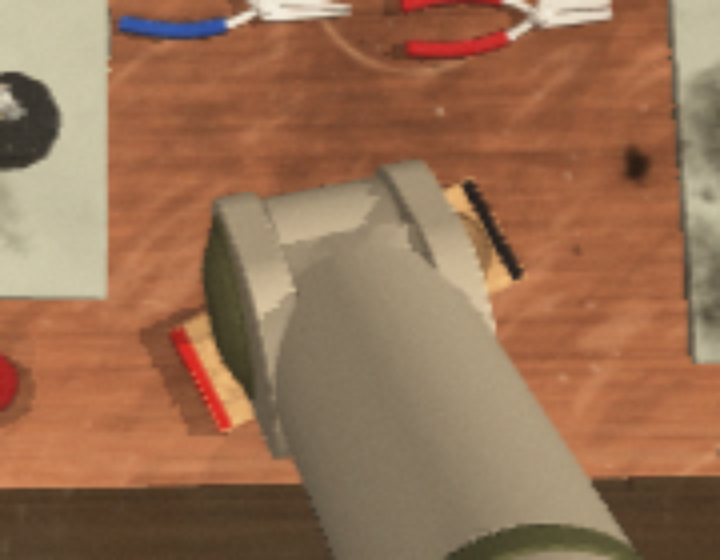

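The arm covers the middle, but both carrier ends, red (205,380) and black (495,230), are where they were. I'll move over the black well.

```bash
python3 -m jog '[{"dx":0,"dy":38,"dz":0,"spin":0},{"dx":1,"dy":76,"dz":0,"spin":0},{"dx":2,"dy":112,"dz":0,"spin":0},{"dx":3,"dy":140,"dz":0,"spin":0},{"dx":3,"dy":151,"dz":0,"spin":0},{"dx":3,"dy":151,"dz":0,"spin":0},{"dx":3,"dy":151,"dz":0,"spin":0},{"dx":3,"dy":151,"dz":0,"spin":0}]'
python3 - <<'E'
from h import *
tool((.5416,-.3235,.0229))
p,d=eyes.get_image("scene");p0=cv2.imread("pics/scene0.png")
for q in(p0,p):
  for m,b in zip(masks(q),((255,235,285,275),(368,250,385,290))):
    print([(s,c.round(1)) for s,c,l in blobs(q,m,b)])
q,d=eyes.get_image("top");q0=cv2.imread("pics/top0.png")
for z in(q0,q): print([(s,c.round(1)) for s,c,l in blobs(z,masks(z)[0],(285,225,312,262))])
E
```

```text
time_s: 10.65
tcp_pos: [0.5407, -0.3207, 0.1363]
ee_rot: [-3.062, -0.696, 0.003]
contact_force: [-0.0, -0.1, -0.1]
grip_width: 0.568
shift tool mm [ -0.3   3.2 113.4] tool x yaw deg 25.62
[(array([263, 245,   8,  20,  46], dtype=int32), array([266.9, 254.6]))]
[(array([374, 257,   2,  21,  40], dtype=int32), array([374.5, 267.2]))]
[(array([263, 245,   8,  20,  38], dtype=int32), array([266.9, 254.5]))]
[(array([374, 257,   2,  21,  40], dtype=int32), array([374.5, 267. ]))]
[(array([292, 232,  16,  25,  89], dtype=int32), array([298.9, 242.9]))]
[(array([292, 232,  15,  25,  87], dtype=int32), array([298.8, 242.8]))]
```

Carrier unmoved. Lowering into the black well.

```bash
python3 -m jog '[{"dx":0,"dy":2,"dz":30,"spin":0},{"dx":0,"dy":3,"dz":60,"spin":0},{"dx":0,"dy":3,"dz":80,"spin":0},{"dx":0,"dy":3,"dz":94,"spin":0},{"dx":0,"dy":3,"dz":97,"spin":0},{"dx":0,"dy":3,"dz":97,"spin":0},{"dx":0,"dy":3,"dz":97,"spin":0},{"dx":0,"dy":3,"dz":97,"spin":0}]'
python3 -c "
from h import *
tool((.5416,-.3235,.0229))"
```

```text
time_s: 11.42
tcp_pos: [0.5436, -0.3253, 0.0416]
ee_rot: [3.063, 0.694, 0.002]
contact_force: [-0.5, 0.6, -0.8]
grip_width: 0.573
shift tool mm [-1.  -2.5 18.7] tool x yaw deg 25.54
```

```bash
python3 -m jog '[{"dx":-1,"dy":-2,"dz":5,"spin":0},{"dx":-1,"dy":-2,"dz":10,"spin":0},{"dx":-1,"dy":-2,"dz":13,"spin":0},{"dx":-1,"dy":-2,"dz":16,"spin":0},{"dx":-1,"dy":-2,"dz":18,"spin":0},{"dx":-1,"dy":-2,"dz":18,"spin":0},{"dx":-1,"dy":-2,"dz":18,"spin":0}]'
python3 -c "
from h import *
tool((.5416,-.3235,.0229))"
```

```text
time_s: 12.0
tcp_pos: [0.541, -0.324, 0.023]
ee_rot: [3.063, 0.694, -0.001]
contact_force: [-2.3, 1.8, 8.7]
grip_width: 0.568
shift tool mm [ 0.7 -0.2  0.1] tool x yaw deg 25.52
```

```bash
python3 -m jog '[{"dx":0,"dy":0,"dz":-1,"spin":0},{"dx":0,"dy":0,"dz":-1,"spin":0},{"dx":0,"dy":0,"dz":-1,"spin":0},{"dx":0,"dy":0,"dz":-1,"spin":0},{"dx":0,"dy":0,"dz":-1,"spin":0}]' -0.8
python3 -m jog '[{"dx":0,"dy":0,"dz":-15,"spin":0},{"dx":0,"dy":0,"dz":-35,"spin":0},{"dx":0,"dy":0,"dz":-65,"spin":0},{"dx":0,"dy":0,"dz":-100,"spin":0},{"dx":0,"dy":0,"dz":-110,"spin":0},{"dx":0,"dy":0,"dz":-110,"spin":0}]'
python3 - <<'E'
from h import *
p,d=eyes.get_image("scene")
for s,c,l in blobs(p,masks(p)[1],(335,220,372,275)): print(s,c.round(1),ray("scene",c,.052).round(4))
tool((.460,-.0163,.13))
cv2.imwrite("pics/a5.png",cv2.resize(p[170:310,220:420],None,fx=3,fy=3))
E
```

```text
time_s: 12.42
tcp_pos: [0.5411, -0.3239, 0.0231]
ee_rot: [-3.064, -0.694, 0.0]
contact_force: [0.0, -0.5, -0.1]
grip_width: 0.9
time_s: 12.92
tcp_pos: [0.5427, -0.3247, 0.1365]
ee_rot: [3.061, 0.693, 0.006]
contact_force: [-0.7, 0.1, -1.1]
grip_width: 0.902
[347 246  23  17 291] [357.6 253.7] [ 0.5322 -0.3262  0.052 ]
shift tool mm [  58.9 -313.3    3.9] tool x yaw deg 25.5
```

View pics/a5.png

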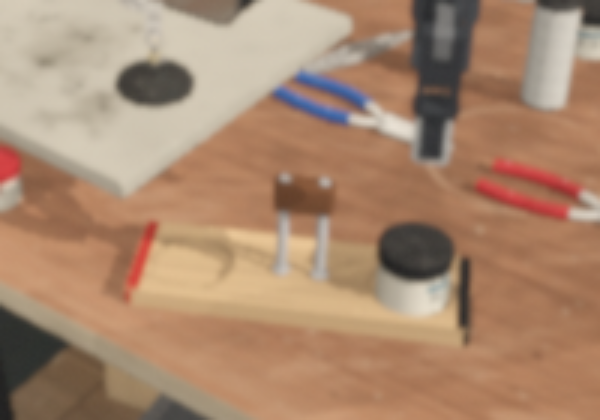

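The black pot sits upright, low in the well at the black end (415,270); the red-end well is empty. Now the red pot.

```bash
python3 -m jog '[{"dx":8,"dy":-40,"dz":0,"spin":0},{"dx":16,"dy":-80,"dz":0,"spin":0},{"dx":24,"dy":-120,"dz":0,"spin":0},{"dx":32,"dy":-160,"dz":0,"spin":0},{"dx":40,"dy":-200,"dz":0,"spin":0},{"dx":48,"dy":-240,"dz":0,"spin":0},{"dx":55,"dy":-279,"dz":0,"spin":0},{"dx":58,"dy":-313,"dz":0,"spin":0}]' -0.4
python3 -m jog '[{"dx":0,"dy":0,"dz":0,"spin":0},{"dx":0,"dy":0,"dz":30,"spin":0},{"dx":0,"dy":0,"dz":60,"spin":0},{"dx":0,"dy":0,"dz":60,"spin":0},{"dx":0,"dy":0,"dz":60,"spin":0}]'
python3 -c "
from h import *
tool((.4597,-.0161,.013))"
```

```text
time_s: 13.63
tcp_pos: [0.4573, -0.014, 0.1322]
ee_rot: [-3.062, -0.696, 0.002]
contact_force: [0.2, 0.5, -1.0]
grip_width: 0.696
time_s: 14.05
tcp_pos: [0.457, -0.0164, 0.0718]
ee_rot: [-3.063, -0.696, 0.008]
contact_force: [-0.6, -0.1, 1.0]
grip_width: 0.703
shift tool mm [ 2.9  1.  58.8] tool x yaw deg 25.6
```

```bash
python3 -m jog '[{"dx":2,"dy":1,"dz":20,"spin":0},{"dx":2,"dy":1,"dz":38,"spin":0},{"dx":2,"dy":1,"dz":50,"spin":0},{"dx":2,"dy":1,"dz":57,"spin":0},{"dx":2,"dy":1,"dz":57,"spin":0},{"dx":2,"dy":1,"dz":57,"spin":0}]'
python3 -m jog '[{"dx":0,"dy":0,"dz":0,"spin":0},{"dx":0,"dy":0,"dz":0,"spin":0},{"dx":0,"dy":0,"dz":0,"spin":0},{"dx":0,"dy":0,"dz":0,"spin":0},{"dx":0,"dy":0,"dz":0,"spin":0},{"dx":0,"dy":0,"dz":0,"spin":0},{"dx":0,"dy":0,"dz":0,"spin":0},{"dx":0,"dy":0,"dz":0,"spin":0}]' 1 25
python3 -m jog '[{"dx":0,"dy":0,"dz":-5,"spin":0},{"dx":0,"dy":0,"dz":-15,"spin":0},{"dx":0,"dy":0,"dz":-35,"spin":0},{"dx":0,"dy":0,"dz":-60,"spin":0},{"dx":0,"dy":0,"dz":-90,"spin":0},{"dx":0,"dy":0,"dz":-100,"spin":0},{"dx":0,"dy":0,"dz":-100,"spin":0}]'
python3 - <<'E'
from h import *
y=np.radians(25.8);t=np.array((.509,-.256))+.075*np.array([-np.sin(y),np.cos(y)]);print(t);tool((*t,.115))
E
```

```text
time_s: 14.55
tcp_pos: [0.4609, -0.0167, 0.0168]
ee_rot: [3.064, 0.694, -0.0]
contact_force: [0.3, -0.3, 0.0]
grip_width: 0.702
time_s: 15.22
tcp_pos: [0.4612, -0.0168, 0.0173]
ee_rot: [3.064, 0.693, 0.002]
contact_force: [-0.8, 0.2, 6.9]
grip_width: 0.45
time_s: 15.8
tcp_pos: [0.4619, -0.017, 0.1192]
ee_rot: [3.063, 0.692, 0.007]
contact_force: [0.9, -0.1, -0.6]
grip_width: 0.45
[ 0.47635767 -0.18847609]
shift tool mm [-60.7 161.1   4.3] tool x yaw deg 25.46
```

```bash
python3 -m jog '[{"dx":-14,"dy":38,"dz":0,"spin":0},{"dx":-28,"dy":76,"dz":0,"spin":0},{"dx":-43,"dy":114,"dz":0,"spin":0},{"dx":-56,"dy":148,"dz":0,"spin":0},{"dx":-61,"dy":161,"dz":10,"spin":0},{"dx":-61,"dy":161,"dz":35,"spin":0},{"dx":-61,"dy":161,"dz":60,"spin":0},{"dx":-61,"dy":161,"dz":70,"spin":0}]'
python3 -m jog '[{"dx":0,"dy":0,"dz":0,"spin":0},{"dx":0,"dy":0,"dz":0,"spin":0},{"dx":0,"dy":0,"dz":0,"spin":0}]'
python3 -c "
from h import *
tool((.4763,-.1885,.0235))"
```

```text
time_s: 16.47
tcp_pos: [0.4735, -0.1881, 0.0434]
ee_rot: [-3.062, -0.692, 0.005]
contact_force: [-0.3, 0.6, -1.8]
grip_width: 0.447
time_s: 16.72
tcp_pos: [0.4755, -0.1876, 0.0469]
ee_rot: [3.063, 0.696, 0.001]
contact_force: [0.3, -0.2, -1.6]
grip_width: 0.449
shift tool mm [ 0.3  1.1 23.4] tool x yaw deg 25.59
```

```bash
python3 -m jog '[{"dx":0,"dy":1,"dz":8,"spin":0},{"dx":0,"dy":1,"dz":14,"spin":0},{"dx":0,"dy":1,"dz":18,"spin":0},{"dx":0,"dy":1,"dz":21,"spin":0},{"dx":0,"dy":1,"dz":23,"spin":0},{"dx":0,"dy":1,"dz":23,"spin":0},{"dx":0,"dy":1,"dz":23,"spin":0}]'
python3 -c "
from h import *
tool((.4763,-.1885,.0235))"
```

```text
time_s: 17.3
tcp_pos: [0.4755, -0.1889, 0.0234]
ee_rot: [3.064, 0.694, -0.0]
contact_force: [-1.0, -1.5, 2.0]
grip_width: 0.447
shift tool mm [ 0.9 -0.  -0.1] tool x yaw deg 25.54
```

Light contact at the expected floor height. Releasing.

```bash
python3 -m jog '[{"dx":0,"dy":0,"dz":0,"spin":0},{"dx":0,"dy":0,"dz":0,"spin":0},{"dx":0,"dy":0,"dz":0,"spin":0},{"dx":0,"dy":0,"dz":0,"spin":0},{"dx":0,"dy":0,"dz":0,"spin":0}]' -0.8
python3 -m jog '[{"dx":0,"dy":0,"dz":-15,"spin":0},{"dx":0,"dy":0,"dz":-35,"spin":0},{"dx":0,"dy":0,"dz":-65,"spin":0},{"dx":0,"dy":0,"dz":-100,"spin":0},{"dx":0,"dy":0,"dz":-140,"spin":0},{"dx":0,"dy":-30,"dz":-150,"spin":0},{"dx":0,"dy":-70,"dz":-150,"spin":0},{"dx":0,"dy":-110,"dz":-150,"spin":0}]'
python3 -m jog '[{"dx":0,"dy":-40,"dz":0,"spin":0},{"dx":0,"dy":-70,"dz":0,"spin":0},{"dx":0,"dy":-70,"dz":0,"spin":0},{"dx":0,"dy":-70,"dz":0,"spin":0}]'
python3 - <<'E'
from h import *
b={"top":(285,185,390,262),"scene":(255,215,390,295)};a=[]
for n in b:
    p,d=eyes.get_image(n)
    for nm,m in zip(("red","black"),masks(p)):
        for s,c,l in blobs(p,m,b[n]): print(n,nm,s,c.round(1),np.median(pts(n,d)[l],0).round(4),ray(n,c,.042 if nm=="red" else .052).round(4))
    if n=="top":
        print(plate(p,d,(280,180,395,267)))
        P=pts(n,d);m=np.zeros(d.shape,bool);m[215:240,325:358]=True;m&=(P[...,2]>.07)&(P[...,2]<.1)
        print(cv2.minAreaRect(P[m][:,:2].astype(np.float32)*1000))
    x0,y0,x1,y1=b[n];a.append(cv2.resize(p[y0:y1,x0:x1],(525,300)))
cv2.imwrite("pics/a6.png",np.vstack(a))
tool((.5087,-.2555,.13))
E
```

```text
time_s: 17.72
tcp_pos: [0.4756, -0.189, 0.0232]
ee_rot: [-3.064, -0.694, -0.0]
contact_force: [0.1, -0.1, 0.3]
grip_width: 0.9
time_s: 18.38
tcp_pos: [0.4281, -0.0897, 0.1742]
ee_rot: [3.064, 0.688, 0.004]
contact_force: [1.2, 2.7, 0.1]
grip_width: 0.901
time_s: 18.72
tcp_pos: [0.3975, -0.0254, 0.1736]
ee_rot: [3.062, 0.7, 0.0]
contact_force: [-0.3, -0.2, -0.3]
grip_width: 0.897
top red [305 231  15  15 184] [312.1 238. ] [ 0.4748 -0.1867  0.0407] [ 0.4746 -0.1867  0.042 ]
top red [292 232  16  25  90] [298.9 242.9] [ 0.4667 -0.1539  0.014 ] [ 0.4625 -0.1521  0.042 ]
top black [354 196  26  26 341] [364.9 210.9] [ 0.5422 -0.3251  0.0499] [ 0.5421 -0.3253  0.052 ]
(array([ 0.50881491, -0.25606076]), (76.30343627929688, 231.2947540283203), 26.122024536132812, np.float64(0.013380109905647752))
((508.848876953125, -255.5361328125), (15.724471092224121, 39.140750885009766), 25.43794822692871)
scene red [263 245   9  20  46] [267.1 254.3] [ 0.4603 -0.156   0.0146] [ 0.4349 -0.177   0.042 ]
scene red [275 244  17  10 136] [283.4 248.7] [ 0.4686 -0.1922  0.0414] [ 0.4685 -0.1927  0.042 ]
scene black [347 245  23  18 283] [357.2 253.6] [ 0.5328 -0.324   0.0511] [ 0.5321 -0.3254  0.052 ]
scene black [374 257   2  21  38] [374.5 266.7] [ 0.5592 -0.3541  0.0149] [ 0.517  -0.3703  0.052 ]
shift tool mm [  1.1 253.7  43.4] tool x yaw deg 25.52
```

View pics/a6.png

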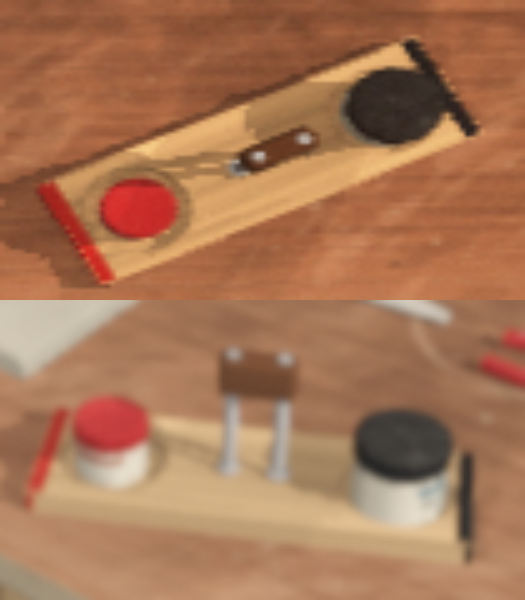

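Both pots stand upright in their own wells: red lid (138,208), black lid (392,105). Lid heights are 41 and 51 mm and each is within about 2 mm of its well centre. Now the handle.

```bash
python3 -m jog '[{"dx":0,"dy":40,"dz":0,"spin":0},{"dx":0,"dy":80,"dz":0,"spin":0},{"dx":0,"dy":120,"dz":0,"spin":0},{"dx":0,"dy":160,"dz":0,"spin":0},{"dx":1,"dy":200,"dz":0,"spin":0},{"dx":1,"dy":240,"dz":0,"spin":0},{"dx":1,"dy":254,"dz":0,"spin":0},{"dx":1,"dy":254,"dz":0,"spin":0}]' -1
python3 -m jog '[{"dx":0,"dy":0,"dz":15,"spin":0},{"dx":0,"dy":0,"dz":40,"spin":0},{"dx":0,"dy":0,"dz":50,"spin":0},{"dx":0,"dy":0,"dz":50,"spin":0},{"dx":0,"dy":0,"dz":50,"spin":0}]'
python3 -c "
from h import *
tool((.5088,-.2556,.062))"
```

```text
time_s: 19.48
tcp_pos: [0.5089, -0.2612, 0.1723]
ee_rot: [3.066, 0.682, 0.0]
contact_force: [0.3, 0.0, -0.0]
grip_width: 0.999
time_s: 19.9
tcp_pos: [0.508, -0.2549, 0.1231]
ee_rot: [-3.063, -0.694, 0.002]
contact_force: [-0.2, -0.5, 0.5]
grip_width: 0.999
shift tool mm [ 0.5  1.  61.1] tool x yaw deg 25.55
```

```bash
python3 -m jog '[{"dx":0,"dy":1,"dz":20,"spin":0},{"dx":0,"dy":1,"dz":40,"spin":0},{"dx":0,"dy":1,"dz":54,"spin":0},{"dx":0,"dy":1,"dz":60,"spin":0},{"dx":0,"dy":1,"dz":60,"spin":0},{"dx":0,"dy":1,"dz":60,"spin":0}]'
python3 -c "
from h import *
tool((.5088,-.2556,.062))"
python3 -m jog '[{"dx":0,"dy":0,"dz":0,"spin":0},{"dx":0,"dy":0,"dz":0,"spin":0},{"dx":0,"dy":0,"dz":0,"spin":0},{"dx":0,"dy":0,"dz":0,"spin":0},{"dx":0,"dy":0,"dz":0,"spin":0},{"dx":0,"dy":0,"dz":0,"spin":0},{"dx":0,"dy":0,"dz":0,"spin":0},{"dx":0,"dy":0,"dz":0,"spin":0}]' 1 60
python3 -m jog '[{"dx":0,"dy":0,"dz":0,"spin":0},{"dx":0,"dy":0,"dz":0,"spin":0},{"dx":0,"dy":0,"dz":0,"spin":0},{"dx":0,"dy":0,"dz":0,"spin":0},{"dx":0,"dy":0,"dz":0,"spin":0},{"dx":0,"dy":0,"dz":0,"spin":0}]'
```

```text
time_s: 20.4
tcp_pos: [0.5093, -0.2562, 0.0641]
ee_rot: [3.063, 0.694, 0.001]
contact_force: [-0.8, 0.4, 0.1]
grip_width: 1.002
shift tool mm [-0.2 -0.8  2.1] tool x yaw deg 25.54
time_s: 21.07
tcp_pos: [0.5089, -0.2563, 0.0636]
ee_rot: [3.063, 0.694, 0.0]
contact_force: [-0.3, -0.4, 4.7]
grip_width: 0.178
time_s: 21.57
tcp_pos: [0.5089, -0.2563, 0.0636]
ee_rot: [3.064, 0.694, 0.0]
contact_force: [-0.9, 0.4, 5.5]
grip_width: 0.174
```

```bash
python3 -m jog '[{"dx":0,"dy":0,"dz":-2,"spin":0},{"dx":0,"dy":0,"dz":-5,"spin":0},{"dx":0,"dy":0,"dz":-10,"spin":0},{"dx":0,"dy":0,"dz":-17,"spin":0},{"dx":0,"dy":0,"dz":-25,"spin":0},{"dx":0,"dy":0,"dz":-34,"spin":0},{"dx":0,"dy":0,"dz":-43,"spin":0},{"dx":0,"dy":0,"dz":-52,"spin":0}]'
python3 -m jog '[{"dx":0,"dy":0,"dz":-9,"spin":0},{"dx":0,"dy":0,"dz":-18,"spin":0},{"dx":0,"dy":0,"dz":-26,"spin":0},{"dx":0,"dy":0,"dz":-34,"spin":0},{"dx":0,"dy":0,"dz":-40,"spin":0},{"dx":0,"dy":0,"dz":-45,"spin":0},{"dx":0,"dy":0,"dz":-47,"spin":0},{"dx":0,"dy":0,"dz":-48,"spin":0}]'
python3 -m jog '[{"dx":0,"dy":0,"dz":0,"spin":0},{"dx":0,"dy":0,"dz":0,"spin":0},{"dx":0,"dy":0,"dz":0,"spin":0},{"dx":0,"dy":0,"dz":0,"spin":0},{"dx":0,"dy":0,"dz":0,"spin":0},{"dx":0,"dy":0,"dz":0,"spin":0},{"dx":0,"dy":0,"dz":0,"spin":0},{"dx":0,"dy":0,"dz":0,"spin":0}]'
python3 - <<'E'
from h import *
p,d=eyes.get_image("scene");P=pts("scene",d)
for nm,m in zip(("red","black"),masks(p)):
    for s,c,l in blobs(p,m,(240,170,400,280)): print(nm,s,c.round(1),np.median(P[l],0).round(4))
print(abs(arm.observe()["qvel"]).max())
cv2.imwrite("pics/a7.png",cv2.resize(p[120:300,220:430],None,fx=3,fy=3))
E
```

```text
time_s: 22.23
tcp_pos: [0.5088, -0.2563, 0.1165]
ee_rot: [3.064, 0.694, 0.0]
contact_force: [-0.7, -0.8, -6.4]
grip_width: 0.174
time_s: 22.9
tcp_pos: [0.5088, -0.2563, 0.1636]
ee_rot: [3.064, 0.694, 0.0]
contact_force: [0.2, -0.6, -6.4]
grip_width: 0.174
time_s: 23.57
tcp_pos: [0.5088, -0.2562, 0.1632]
ee_rot: [-3.064, -0.694, 0.0]
contact_force: [-0.4, -0.0, -5.7]
grip_width: 0.177
red [274 202  18  12 162] [282.3 207.6] [ 0.4691 -0.1904  0.1411]
red [263 206   8  18  28] [266.3 214.8] [ 0.4616 -0.1565  0.1148]
red [384 234  16   6  26] [391.3 236.5] [ 0.6799 -0.335   0.0076]
black [316 170  17  31 261] [323.1 182.9] [ 0.4712 -0.2752  0.2291]
black [260 192  12  10  44] [264.2 196.3] [ 0.6178 -0.0232  0.0294]
black [351 204  24  17 315] [362.2 212.3] [ 0.5309 -0.326   0.1505]
black [379 218   3  20  38] [379.8 228.4] [ 0.549  -0.357   0.1143]
0.001489306565053862
```

View pics/a7.png

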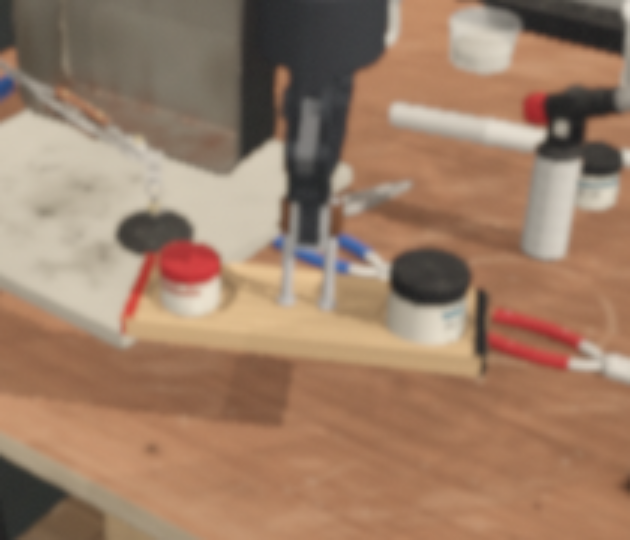

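The carrier hangs level, with both ends at z ≈ 0.114 to 0.115. The red pot (190,278) and black pot (428,295) are upright in their wells. The lids rose by the same 100 mm, the arm is at rest, and the carried load is a steady 6 N. Handing in.

```bash
python3 -c "
from workcell import arm
print(arm.sign_off())"
```

```text
the job is handed in; nothing more can be done
None
```

I swapped the two pots and handed the job in with the arm holding the carrier by its handle, still and level, about 10 cm above the table. Total time was about 24 s of the 72 s allowed. The red pot waited on the table at (0.46, -0.016) while I moved the black pot across.

**Pots in their wells, carrier on the table:** both pots were let go, upright and within about 2 mm of their well centres. The lid tops read 41 mm and 50–51 mm against 42 and 52 expected.

**At hand-in:**
- **Level:** the two ends of the carrier read 0.115 and 0.114 m high at the plate's top.
- **Height:** both lids had risen by about 100 mm, so the pots were still down in the wells.
- **Still:** joint speeds were below 0.002 rad/s.
- **Load:** the carried load was steady at about 6 N, at the 60 N grip setting.

**Bystanders:** both pliers showed no sign of having moved in the pictures. I did not measure the tin or the pliers again at the end, but the arm never went near them.

One move call was refused early on because its rows lacked a key, so nothing moved. No check failed. The scene camera put the lids up to about 10 mm away from the top camera's position. It sees the lids at a slant, so I used the top view.

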